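# Open the clay extruder and hang its cap on the fold-out hook

## Task

Flip the flat steel hook on the plywood upstand fully outward first, so that it is ready. Then unscrew the hexagonal cap from the nose of the clay extruder (anticlockwise; a spring behind it will throw it off when the thread ends, so have it in your grip as it comes free) and hang it on the hook by its centre opening, without dropping it or disturbing the other things on the bench.

Things in the scene. Friction and masses are not known exactly. Their poses are not given: they have to be found in the camera images.
- extruder: The extruder's grey stand, fixed: base plate 220 x 110 x 14 mm; two posts carry an aluminium barrel 47 mm in diameter that leans 35 degrees from vertical towards the stand's -x, nose up. Origin under the stand on the bench top; x and y along the plate, z up. The nose's origin lies at (-30, 0, 165) mm.
- nose: Fixed threaded nose at the barrel's upper end. Origin on the thread's axis at the shoulder; +z out along the axis, 35 degrees from vertical. Shoulder and barrel below are at most 50 mm wide, slimmer than the cap, so fingers may reach past the cap's lower edge. Neck 29 mm long, 41 mm over a coarse right-hand two-start thread: lead 15 mm a turn, about 1.5 mm of play along, 2 mm across.
- cap: Loose steel hexagonal cap (about 0.12 kg), at the start screwed home on the nose, origins 1.5 mm apart. 52 mm over flats, 60 over corners, 34 tall; flats face its local x axis and every 60 degrees from it. Skirt 3 mm thick, open below. Origin on its axis at the skirt's lower edge; z outward. Turning it anticlockwise seen from outside (+ about its z) raises it 15 mm a turn.
- cap_opening (a point): Middle of the hexagonal opening (25 mm over flats) through the cap's 4 mm end wall, on its axis, 32 mm from the cap's origin; axes as the cap's. The cap leaves the thread after about 1.2 turns (some 410 to 450 degrees, 17 to 19 mm of rise), then must be drawn 12 mm more to clear the neck.
- follower (a joint): Travel (m) of the spring plunger (30 mm wide) seen through the cap's opening: 0 pressed in, up to 0.028 out. It follows the cap and pushes it outward with 6 N (in) to 2.5 N (out). Let go while on the thread the cap stays put; let go at the thread's end it is thrown off. Once off it must stay in the grip until at the hook.
- upstand: Upright plywood panel (18 mm thick, 150 mm wide, top at 170 mm) fixed on a wooden foot, 12 mm thick. Origin under it on the bench top; its front face looks to its own -x and lies 3 mm ahead (+x) of the origin; y along the panel.
- hook (a joint): Hinge of the flip-out hook, stiff enough to stay where it is left: 0 folded flat upright against the panel, grows as its tip comes outward and down (towards the panel's -x), 0.873 rad (50 degrees from vertical) at its hard stop. Starts between 0 and 0.15. About 0.5 N at the tip moves it.
- hook_hinge (a point): Hinge point of the hook, 7 mm in front of the panel's face and 135 mm above the bench; axes turn with the hook (z along the blade towards the tip, y across it).
- hook_tip (a point): Tip of the hook: a straight flat steel blade 12 mm wide and 5 mm thick, 75 mm from hinge to tip. Folded, the tip stands 40 mm above the panel's top edge, so it can be pushed from behind. Axes turn with the hook: z along the blade outward, y across it.
- tumbler: Bystander: empty glass, 72 mm wide, 95 mm tall; origin under its middle. Leave it alone.
- bowl: Bystander: small grey clay bowl, 96 mm wide, 40 mm tall; origin under its middle. Leave it alone.
- rib: Bystander: flat dark metal rib with round ends, 134 x 34 x 5 mm; origin under its middle. Leave it alone.
- spatula: Bystander: wooden spoon lying flat; leave it alone.
Not all that is in view belongs to the job. There is more than one size of the cap; the job needs the largest.

How it is judged:
On the way, in this order (a step that is already met when the one before it is completed fails the run):
1. the hook is folded fully out, to within 4 degrees of its stop, the cap still screwed on (value of joint hook above 0.8 rad and z of cap in the frame of nose below 0.01 m), for 0.2 s.
2. the cap is unscrewed and clear of the nose (its skirt 32 mm or more beyond the shoulder), held in the fingers (z of cap in the frame of nose above 0.032 m and contact force between cap and the fingers above 1 N), for 0.2 s.
At the end, for the whole second after the job is handed in: The cap hangs at rest on the folded-out hook, the hook's blade passing through its centre opening (the opening's centre 2 to 75 mm short of the blade's tip along the blade, within 17 and 15 mm of the blade's middle line), the hook still within 4 degrees of its stop, the cap let go (z of cap_opening in the frame of hook_tip between -0.075 and -0.002 m and x of cap_opening in the frame of hook_tip between -0.017 and 0.017 m and y of cap_opening in the frame of hook_tip between -0.015 and 0.015 m and value of joint hook above 0.8 rad and linear speed of cap below 0.03 m/s and angular speed of cap below 0.5 rad/s and contact force between cap and the fingers below 0.05 N); the robot touches nothing.
It fails at once if the cap flew off or was dropped: off the thread (skirt 26 mm or more beyond the shoulder), not in the fingers and not at the hook (its opening over 90 mm from the hook's tip) (z of cap in the frame of nose above 0.026 m and contact force between cap and the fingers below 0.05 N and distance between cap_opening and hook_tip above 0.09 m).
It fails at once if the cap lies low, near the bench top (dropped) (height (world z) of cap_opening below 0.06 m).
It fails at once if the tumbler, bowl, rib or spoon was moved more than 30 mm (distance of any of tumbler, bowl, rib, spatula from where it was at the start of the episode above 0.03 m).
It also fails if it takes over 72 s, if anything falls off the work surface, if the arm or the gripper's body presses on something with over 40 N, if the wrist force passes 120 N, or if a joint passes its speed limit or range.

## Robot

A 6-joint arm with a two-finger parallel gripper is mounted at the origin on the work surface. World frame = base frame: x ahead of the robot, y to its left, z up, the work surface at z = 0. Lengths are in m, angles in rad, forces in N, time in s.
With the tool pointing down it reaches from about 0.275 to 0.75 m from the base axis. Payload 10.2 kg.
Tool frame: the origin (TCP) lies midway between the tips of the shut fingers; the grasp point (between the pads) lies 19 mm behind it (env.hold_point_z is the distance from the TCP to the grasp point, in m); x points along the fingers, z is the direction in which the jaws open and shut, and the axes are right-handed (so a half turn about x gives the same grasp; the last joint's range is limited). The gripper opens to 85 mm and grips with 20 to 120 N. Pads are 22 mm wide; open, the fingers measure 114 mm over their backs; the gripper's body (76 mm by 85 mm) begins 54 mm behind the grasp point. The pads swing forward as they close: fully open they stand 13 mm farther back than shut.
Start: joints at [-1.484, 0.313, 1.498, -0, 1.331, -0.223], TCP at [0.16, -0.5, 0.231] pointing down, gripper open.
Joint ranges: [-2.94, 2.94], [-0.97, 2.17], [0.19, 2.56], [-1.23, 4.37], [0.02, 3.11], [-2.88, 2.88]. Speed limits (rad/s): [2.39, 2.39, 3.01, 3.14, 3.14, 3.14].

## Interface

Orientations are given as a unit quaternion [x, y, z, w].
In Python, from bench import env, kinematics, monitor, eyes, job gives the robot as it stands. The module is installed in compiled form; this text tells all that it offers. Calls block until the motion is done:
- env.reach(position, orientation): joint-space move of the TCP to a pose.
- env.movel(position, velocity=0.15, frame=None, guard=None): straight line of the TCP; frame=None keeps the orientation; velocity is the mean speed in m/s. With guard (N) it stops when the force on the tool has changed by that much, and returns True; else False.
- env.set_joints(angles): joint-space move.
- env.release() and env.close_gripper(effort=None): open the fingers fully, or close them until they stop; effort is the grip in N (None keeps the last).
- env.hold(seconds).
- kinematics.ik(position, orientation): joint angles nearest the present ones, or None.
- monitor.sense(): the state.
- eyes.grab_frame(name): name is "side" or "top" or "wrist"; returns a dict with "frame" (420x560x3 uint8, red, green, blue), "mtx" (3x3 intrinsics, pixels), "k1" (the pictures are not rectified: a ray, as slopes to the right and down, at radius r is drawn at 1 + k1 r^2 times it, then the intrinsics apply), "view" (4x4, takes a point from world to camera coordinates). Camera axes: x right, y down, z forward; pixel columns grow to the right and rows downward; lengths in m; the calibration is good to about 2 mm. A picture is of the moment at which its call begins. There is no depth.
A pose or a line that the arm cannot do raises env.MotionError and nothing moves.
- job.hand_in(): hands the job in, once; it reports no verdict.
The state is a dict: "clock": time; "joints": joint angles; "qvel": joint speeds; "joint_efforts": joint torques, N m; "position": TCP position; "ee_rot": TCP orientation; "contact_force": force on the tool from outside, world axes, zero at the start; "ft_torque": the same for the moment, N m; "finger_gap": opening from 0.0 (shut) to 1.0 (fully open).
Only numpy, scipy, OpenCV 4.12 (cv2) and the standard library are available. Lean on these libraries where they do the work, as an engineer would, in place of code of your own. Each camera call takes 0.05 s, during which the arm holds its last target. There are 200 camera calls.

## Working session

There is one attempt and no reset: what is moved stays moved. The work goes in short steps, each a Python script; the robot and the scene stay as the last script left them, time stands still between calls to the robot, and variables do not carry over. Pictures are saved under pics/ and viewed, about 8 in all and at most 12, crops included, and the job is handed in when it is done.

```bash
mkdir -p pics; ls; cat > h.py <<'E'
import numpy as np, cv2
from scipy.spatial.transform import Rotation as R
from bench import env, kinematics, monitor, eyes, job
def save(name,fn):
    f=eyes.grab_frame(name); cv2.imwrite('pics/'+fn+'.png',f['frame'][:,:,::-1]); np.savez('pics/'+fn+'.npz',**f); return f
E
python3 - <<'E'
from h import *
for n in ('side','top'):
    f=save(n,n+'0'); print(n,f['mtx'].tolist(),f['k1'],np.round(f['view'],4).tolist())
s=monitor.sense();print(s['clock'],s['position'],s['ee_rot'],env.hold_point_z)
a=cv2.imread('pics/side0.png');b=cv2.imread('pics/top0.png')
E
```

```text
pics
side [[533.7880498831651, 0.0, 286.1557127155402], [0.0, 533.7880498831651, 209.48538146577982], [0.0, 0.0, 1.0]] -0.05028534412402125 [[0.9889, -0.1466, 0.0238, -0.5586], [-0.0619, -0.552, -0.8315, 0.1458], [0.1351, 0.8208, -0.555, 1.2328], [0.0, 0.0, 0.0, 1.0]]
top [[463.53987936144387, 0.0, 280.189651752019], [0.0, 463.53987936144387, 204.394570402109], [0.0, 0.0, 1.0]] -0.06749785929395209 [[-0.0007, -0.9996, 0.0274, -0.0176], [-0.9958, -0.0018, -0.0918, 0.5502], [0.0918, -0.0273, -0.9954, 1.3926], [0.0, 0.0, 0.0, 1.0]]
0.1 [ 0.16001938 -0.49979029  0.23081478] [ 0.41717499  0.5714041  -0.41657374  0.57090165] 0.0187
```

View pics/side0.png

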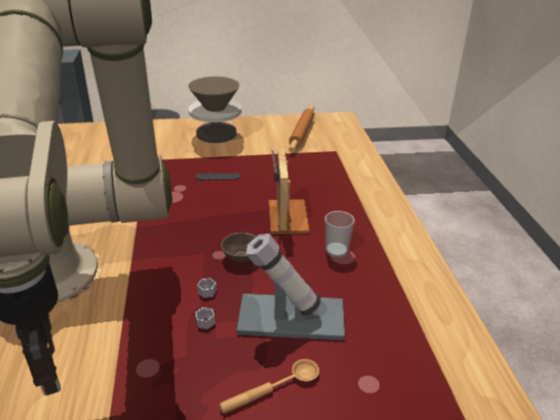

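View pics/top0.png

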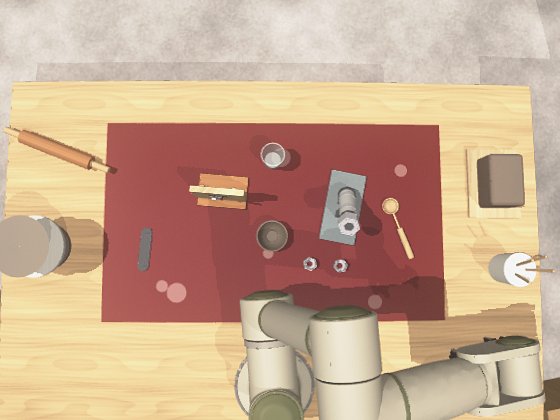

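Side: the extruder plate is centred near (291,316) with the cap at (263,250), and the upstand is at (286,195) with its hook at (276,165). Top: the plate is near (343,207), the cap at (348,227), and the panel at (217,192). Everything faces roughly towards the robot. I'll enlarge both areas.

```bash
python3 - <<'E'
import cv2,numpy as np
b=cv2.imread('pics/top0.png');a=cv2.imread('pics/side0.png')
def c(i,x,y,w=100,h=75): return cv2.resize(i[y:y+h,x:x+w],None,fx=4,fy=4,interpolation=cv2.INTER_CUBIC)
cv2.imwrite('pics/crop1.png',np.vstack([np.hstack([c(b,300,165,100,85)[:300],c(b,170,160)]),np.hstack([c(a,235,225),c(a,240,145,100,75)])]))
E
```

```text
(no output)
```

View pics/crop1.png

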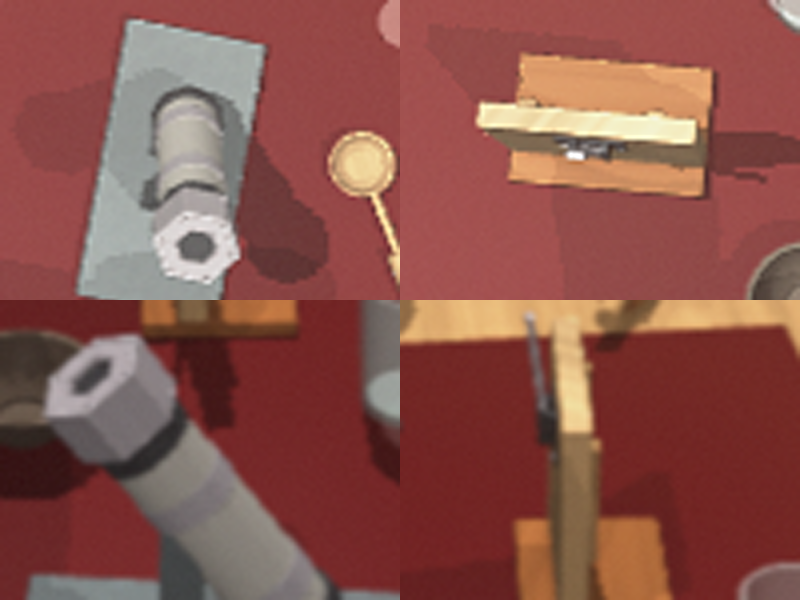

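```bash
cat >> h.py <<'E'
def ray(f,uv):
    uv=np.atleast_2d(np.array(uv,float)); K=f['mtx']; d=(uv-K[[0,1],2])/K[0,0]; rd=np.linalg.norm(d,axis=1); r=rd.copy()
    for _ in range(20): r=rd/(1+float(f['k1'])*r*r)
    d=d*(r/np.maximum(rd,1e-12))[:,None]
    V=f['view']; Rt=V[:3,:3]; o=-Rt.T@V[:3,3]
    v=np.c_[d,np.ones(len(d))]@Rt; return o,v/np.linalg.norm(v,axis=1)[:,None]
def onplane(f,uv,p,n=(0,0,1)):
    o,v=ray(f,uv); n=np.array(n); return o+v*(((np.array(p)-o)@n)/(v@n))[:,None]
def tri(obs):
    A=np.zeros((3,3));b=np.zeros(3);L=[]
    for f,uv in obs:
        o,v=ray(f,uv);P=np.eye(3)-np.outer(v[0],v[0]);A+=P;b+=P@o;L.append((P,o))
    x=np.linalg.solve(A,b); return x,[np.linalg.norm(P@(x-o)) for P,o in L]
def proj(f,p):
    c=(f['view']@np.append(p,1))[:3];d=c[:2]/c[2];d=d*(1+float(f['k1'])*(d@d));return d*f['mtx'][0,0]+f['mtx'][:2,2]
E
python3 - <<'E'
from h import *
np.set_printoptions(precision=4,suppress=True)
t=np.load('pics/top0.npz');s=np.load('pics/side0.npz')
pl=onplane(t,[(331.75,170),(366.5,176),(319.25,238.25)],(0,0,.014));print(pl)
print('L',np.linalg.norm(pl[0]-pl[2]),np.linalg.norm(pl[1]-pl[0]))
d=pl[0]-pl[2];yaw=np.arctan2(d[1],d[0]);d2=pl[0]-pl[1];print('yaw',yaw,np.arctan2(-d2[0],d2[1]))
g=(pl[1]+pl[2])/2;print('centre',g)
for y in (yaw,):
    Rz=R.from_euler('z',y).as_matrix();nose=g*[1,1,0]+Rz@[-.03,0,.165];ax=Rz@[-np.sin(np.radians(35)),0,np.cos(np.radians(35))]
    print('nose',nose,ax,'opening pred',nose+ax*.0335)
op,e=tri([(t,(349,226.25)),(s,(258.5,243))]);print('open',op,e)
n=op+ax*.002
hx=onplane(t,np.array([(190,213),(228,221),(238,250),(205,282),(165,272),(153,243)])/4+[300,165],n,ax)-n
ex=np.cross(Rz[:,1],ax);an=np.degrees(np.arctan2(hx@Rz[:,1],hx@ex));print('hexcorner angle',an,an%60,np.linalg.norm(hx,axis=1))
hs=onplane(s,np.array([(80,345),(125,335),(150,362),(112,402),(65,408),(48,385)])/4+[235,150],n,ax)-n
p=onplane(t,[(190,185.75),(244.25,189.75),(244.25,195.75),(189.5,191.25)],(0,0,.17));print('panel',p)
f=onplane(t,[(200,173.25),(248.25,177),(246.25,209.25),(197.25,205)],(0,0,.012));print('foot',f, f.mean(0))
for q in (p,f):
    d=q[0]-q[1]+q[3]-q[2];print('yawY',np.arctan2(-d[0],d[1]),np.linalg.norm(d)/2)
print('tip',tri([(t,(214,198.75)),(s,(272,149.5))]))
E
```

```text
[[ 0.6593 -0.1786  0.014 ]
 [ 0.6409 -0.2876  0.014 ]
 [ 0.447  -0.1376  0.014 ]]
L 0.21622181186640496 0.11057896310457163
yaw -0.19044959428137745 -0.16706224310673218
centre [ 0.5439 -0.2126  0.014 ]
nose [ 0.5145 -0.2069  0.165 ] [-0.5632  0.1086  0.8192] opening pred [ 0.4956 -0.2033  0.1924]
open [ 0.4764 -0.1984  0.194 ] [np.float64(0.0006155584766113459), np.float64(0.0006155584766112058)]
hexcorner angle [  23.0418  -34.1464  -84.1793 -154.4519  148.4238   98.6798] [23.0418 25.8536 35.8207 25.5481 28.4238 38.6798] [0.026  0.0283 0.0283 0.0298 0.0295 0.029 ]
panel [[0.5879 0.2347 0.17  ]
 [0.5771 0.0855 0.17  ]
 [0.5605 0.0854 0.17  ]
 [0.5726 0.2358 0.17  ]]
foot [[0.6479 0.231  0.012 ]
 [0.6366 0.0814 0.012 ]
 [0.5362 0.0869 0.012 ]
 [0.5491 0.2379 0.012 ]] [0.5924 0.1593 0.012 ]
yawY -0.07624815785737764 0.15021682353238966
yawY -0.08047132537722994 0.15076711097671364
tip (array([0.5485, 0.1642, 0.2051]), [np.float64(0.00013215132063729572), np.float64(0.00013215132063748247)])
```

```bash
cat >> h.py <<'E'
np.set_printoptions(precision=4,suppress=True)
def quat(x,z):
    x=np.array(x,float);x/=np.linalg.norm(x);z=np.array(z,float);z-=x*(x@z);z/=np.linalg.norm(z)
    return R.from_matrix(np.c_[x,np.cross(z,x),z]).as_quat()
psi=-0.078; n=np.array([-np.cos(psi),-np.sin(psi),0]); py=np.array([-np.sin(psi),np.cos(psi),0])
face=np.array([0.5665,0.1606,0])+.001*py; hinge=face+.007*n+[0,0,.135]
hax=np.sin(.873)*n+np.cos(.873)*np.array([0,0,1]); tip=hinge+.075*hax
def st(): 
    s=monitor.sense();print('t %.2f'%s['clock'],s['position'],s['joints'],s['contact_force'],'gap %.3f'%s['finger_gap'])
E
python3 - <<'E'
from h import *
q=[quat((0,0,-1),py),quat((0,0,-1),-py)]
c=[kinematics.ik(face-.03*n+[0,0,.3],k) for k in q];print(c)
i=np.argmin([9 if a is None else abs(a[5]) for a in c]);q=q[i]
env.close_gripper(20)
p=monitor.sense()['position'];env.movel([p[0],p[1],.38],.3)
env.reach(face-.03*n+[0,0,.3],q)
env.movel(face-.03*n+[0,0,.1755],.2)
st()
print(env.movel(face+.085*n+[0,0,.1755],.08,guard=5));st()
p=monitor.sense()['position'];print((p-face)@n)
save('side','side1')
env.movel(p-.004*n,.1);env.movel(p-.004*n+[0,0,.12],.25);st()
save('side','side2');save('top','top2')
E
```

```text
[array([ 0.0714,  0.4943,  1.0598, -0.    ,  1.5875, -1.4214]), array([ 0.0714,  0.4943,  1.0598, -0.    ,  1.5875,  1.7202])]
t 5.08 [0.5971 0.1591 0.1769] [ 0.0712  0.559   1.2755 -0.0001  1.305  -1.4214] [-0.3704 -0.5844  0.4986] gap -0.001
True
t 6.03 [0.5195 0.1653 0.177 ] [ 0.0935  0.4007  1.5207 -0.0008  1.2142 -1.3994] [ 1.0822 -0.891   5.4784] gap 0.003
0.0472362117967458
t 6.97 [0.5231 0.165  0.2959] [ 0.092   0.33    1.3074 -0.0002  1.5051 -1.4007] [ 0.0778 -0.6871  0.342 ] gap 0.000
```

```bash
python3 - <<'E'
from h import *
b=cv2.imread('pics/top2.png');a=cv2.imread('pics/side2.png')
s=np.load('pics/side2.npz');t=np.load('pics/top2.npz')
print('pred tip',proj(s,tip),proj(t,tip),'tip',tip,'hinge',proj(s,hinge))
def c(i,x,y,w=100,h=75): return cv2.resize(i[y:y+h,x:x+w],None,fx=4,fy=4,interpolation=cv2.INTER_CUBIC)
cv2.imwrite('pics/crop2.png',np.hstack([c(a,240,145),c(b,170,160)]))
E
```

```text
pred tip [253.4241 157.7428] [213.8219 216.5429] tip [0.5023 0.1666 0.1832] hinge [276.0843 174.1175]
```

View pics/crop2.png

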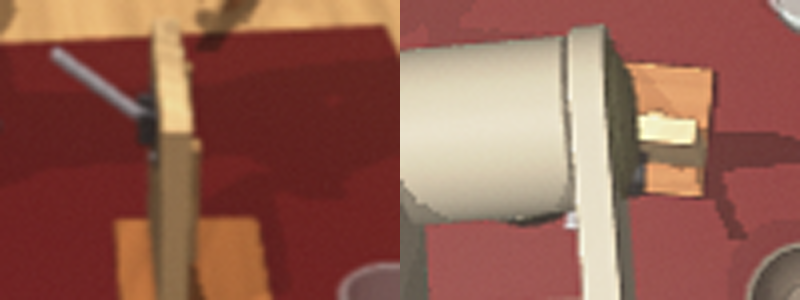

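```bash
cat >> h.py <<'E'
yaw=-0.18; op=np.array([0.4764,-0.1984,0.194])
def axes(yaw):
    Rz=R.from_euler('z',yaw).as_matrix(); a=Rz@[-np.sin(np.radians(35)),0,np.cos(np.radians(35))]; ey=Rz[:,1]; return np.cross(ey,a),ey,a
ex,ey,ax=axes(yaw)
def qcap(th): # jaw direction at angle th (deg) about the cap axis
    th=np.radians(th); return quat(-ax,np.cos(th)*ex+np.sin(th)*ey)
E
python3 - <<'E'
from h import *
for th in range(-180,180,30):
    r=[kinematics.ik(op+ax*d,qcap(th)) for d in (0.0,.12)]
    print(th,[None if a is None else np.array(a) for a in r])
q=[quat(-hax,py),quat(-hax,-py)]
for k in q: print([kinematics.ik(hinge+hax*d,k) for d in (.02,.15)])
E
```

```text
-180 [array([-0.794 ,  0.0761,  2.0284,  0.6161,  0.6088,  2.0918]), array([-0.9291, -0.2101,  2.0123,  0.5084,  0.9314,  2.1696])]
-150 [array([-0.794 ,  0.0761,  2.0284,  0.6161,  0.6088,  1.5682]), array([-0.9291, -0.2101,  2.0123,  0.5084,  0.9314,  1.646 ])]
-120 [array([-0.794 ,  0.0761,  2.0284,  0.6161,  0.6088,  1.0446]), array([-0.9291, -0.2101,  2.0123,  0.5084,  0.9314,  1.1224])]
-90 [array([-0.794 ,  0.0761,  2.0284,  0.6161,  0.6088,  0.521 ]), array([-0.9291, -0.2101,  2.0123,  0.5084,  0.9314,  0.5988])]
-60 [array([-0.794 ,  0.0761,  2.0284,  0.6161,  0.6088, -0.0026]), array([-0.9291, -0.2101,  2.0123,  0.5084,  0.9314,  0.0752])]
-30 [array([-0.794 ,  0.0761,  2.0284,  0.6161,  0.6088, -0.5262]), array([-0.9291, -0.2101,  2.0123,  0.5084,  0.9314, -0.4484])]
0 [array([-0.794 ,  0.0761,  2.0284,  0.6161,  0.6088, -1.0498]), array([-0.9291, -0.2101,  2.0123,  0.5084,  0.9314, -0.972 ])]
30 [array([-0.794 ,  0.0761,  2.0284,  0.6161,  0.6088, -1.5734]), array([-0.9291, -0.2101,  2.0123,  0.5084,  0.9314, -1.4956])]
60 [array([-0.794 ,  0.0761,  2.0284,  0.6161,  0.6088, -2.097 ]), array([-0.9291, -0.2101,  2.0123,  0.5084,  0.9314, -2.0192])]
90 [array([-0.794 ,  0.0761,  2.0284,  0.6161,  0.6088, -2.6206]), array([-0.9291, -0.2101,  2.0123,  0.5084,  0.9314, -2.5428])]
120 [None, None]
150 [array([-0.794 ,  0.0761,  2.0284,  0.6161,  0.6088,  2.6154]), array([-0.9291, -0.2101,  2.0123,  0.5084,  0.9314,  2.6932])]
[array([0.1716, 0.2853, 2.0785, 4.3209, 0.2063, 0.5615]), array([ 0.2583, -0.0615,  2.1915, -1.0042,  0.3044, -0.3672])]
[array([ 0.1716,  0.2853,  2.0785,  4.3209,  0.2063, -2.5801]), array([ 0.2583, -0.0615,  2.1915, -1.0042,  0.3044,  2.7744])]
```

The side crop shows the hook tip at (253.8,158), against a predicted (253.4,157.7) at the stop, so it is fully out. The top view is blocked by the arm. Next I look down the cap's axis with the wrist camera.

```bash
python3 - <<'E'
from h import *
env.reach(op+ax*.14,qcap(-180)); env.release(); st()
f=save('wrist','w1'); print(f['mtx'].tolist(),f['k1']); print('cam',-f['view'][:3,:3].T@f['view'][:3,3],'pred open',proj(f,op),'pred panel')
E
```

```text
t 10.84 [ 0.3974 -0.184   0.3087] [-0.9574 -0.2522  2.0003  0.5013  0.9921  2.172 ] [0.673  0.1336 0.5808] gap 1.001
[[353.99669500916946, 0.0, 280.40588837864556], [0.0, 353.99669500916946, 209.6943839377864], [0.0, 0.0, 1.0]] -0.05944052043772342
cam [ 0.3041 -0.2424  0.4245] pred open [279.9362 196.0752] pred panel
```

View pics/w1.png

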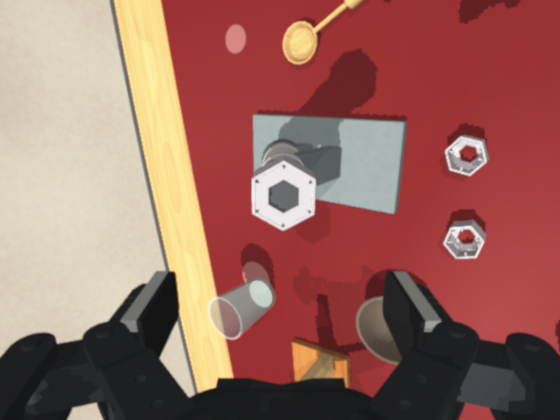

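The wrist view shows the opening at about (284,196), hexagon corners at the top and bottom (284,162)/(284,229), and plate corners at (253,114), (406,122) and (397,213).

```bash
python3 - <<'E'
from h import *
w=np.load('pics/w1.npz');t=np.load('pics/top0.npz');s=np.load('pics/side0.npz')
im=w['frame'];hsv=cv2.cvtColor(im,cv2.COLOR_RGB2HSV)
def biggest(m,near):
    cs,_=cv2.findContours(m.astype(np.uint8),cv2.RETR_CCOMP,cv2.CHAIN_APPROX_NONE)
    return [c for c in cs if cv2.contourArea(c)>150 and cv2.pointPolygonTest(c,near,False)>=0]
m=((hsv[...,2]>170)&(hsv[...,1]<40))
for c in biggest(m,(284,197)):
    hull=cv2.convexHull(c); e=cv2.approxPolyDP(hull,4,True)[:,0]; M=cv2.moments(c); cen=(M['m10']/M['m00'],M['m01']/M['m00']);print(cv2.contourArea(c),cen,e.tolist())
    if len(e)==6:
        for P in (op,):
            q=onplane(w,e,P+.002*ax,ax);cc=q.mean(0);d=q-cc;an=np.degrees(np.arctan2(d@ey,d@ex));print('centre',cc,'corner ang',an%60,np.linalg.norm(d,axis=1))
    print('tri w/t/s',tri([(w,cen),(t,(349,226.25)),(s,(258.5,243))]),tri([(w,cen),(s,(258.5,243))]),tri([(w,cen),(t,(349,226.25))]))
pl=onplane(w,[(253,114),(406,122),(397,213)],(0,0,.014));print(pl)
d=pl[0]-pl[1];print(np.linalg.norm(d),np.linalg.norm(pl[2]-pl[1]),'ang',np.arctan2(d[1],d[0]),np.arctan2(*(pl[1]-pl[2])[:2]), (pl[0]+pl[2])/2)
E
```

```text
3255.5 (283.2067270772539, 195.1960784313725) [[285, 161], [315, 179], [312, 215], [281, 229], [252, 212], [252, 178]]
centre [ 0.4733 -0.1983  0.1943] corner ang [26.6554 28.8531 26.2703 26.9951 27.9521 28.6487] [0.0289 0.0296 0.0291 0.0285 0.0289 0.0291]
tri w/t/s (array([ 0.4758, -0.1983,  0.1927]), [np.float64(0.0015495972844280141), np.float64(0.00027536016022704473), np.float64(0.0016082329920892962)]) (array([ 0.476 , -0.1979,  0.1923]), [np.float64(0.0015600170192897843), np.float64(0.0015600170192896932)]) (array([ 0.4758, -0.1987,  0.1905]), [np.float64(0.00035209338322311914), np.float64(0.0003520933832231742)])
794.5 (283.26473673169704, 195.98028109922382) [[282, 179], [299, 189], [298, 205], [284, 213], [268, 204], [267, 193]]
centre [ 0.4733 -0.1973  0.1942] corner ang [33.1089 28.1304 31.9351 33.606  24.8636 44.512 ] [0.0152 0.0147 0.014  0.0135 0.0136 0.0135]
tri w/t/s (array([ 0.4758, -0.198 ,  0.1926]), [np.float64(0.0014748448868546853), np.float64(0.0005541657846546628), np.float64(0.0015177060044844466)]) (array([ 0.4762, -0.1973,  0.1919]), [np.float64(0.0014125774999930478), np.float64(0.001412577499993052)]) (array([ 0.4756, -0.1983,  0.191 ]), [np.float64(0.0006257962310721981), np.float64(0.0006257962310722093)])
[[ 0.637  -0.2865  0.014 ]
 [ 0.4216 -0.243   0.014 ]
 [ 0.4411 -0.1381  0.014 ]]
0.21974215576438894 0.10670223316663863 ang -0.19897978461570012 -2.957472735606823 [ 0.539  -0.2123  0.014 ]
```

```bash
cat >> h.py <<'E'
yaw=-0.19; op=np.array([0.4757,-0.198,0.1924]); ex,ey,ax=axes(yaw); TH=-182
P0=op-.033*ax
def F():
    s=monitor.sense();f=np.array(s['contact_force']);print('t %.2f gap %.3f F %s |F| %.1f axial %.1f j6 %.2f T %s'%(s['clock'],s['finger_gap'],f,np.linalg.norm(f),f@ax,s['joints'][5],np.array(s['ft_torque'])));return np.linalg.norm(f)
def turn(a0,a1,r0,v=1.05): # th from a0 to a1, total rotation r0 at start (deg)
    k=int(np.ceil((a1-a0)/60)); 
    for i in range(1,k+1):
        d=(a1-a0)/k*i; env.movel(P0+ax*.015*(r0+d)/360,.015*v/(2*np.pi),frame=qcap(a0+d))
        if F()>60: print('force!'); return False
    return True
E
python3 - <<'E'
from h import *
env.movel(P0+ax*.11,.15,frame=qcap(TH)); F()
print(env.movel(P0,.1,guard=8)); F(); st()
f=save('wrist','w2')
env.close_gripper(80);F()
if turn(TH,TH+60,0): print(turn(TH+60,TH+240,60))
save('side','side3');save('wrist','w3')
E
```

```text
t 11.47 gap 0.998 F [0.7568 0.7331 0.7222] |F| 1.3 axial 0.2 j6 2.20 T [ 0.0344  0.2352 -0.0418]
False
t 12.72 gap 0.997 F [0.2663 0.03   0.0957] |F| 0.3 axial -0.1 j6 2.09 T [0.1061 0.2974 0.0169]
t 12.72 [ 0.4943 -0.2017  0.1659] [-0.7626  0.1601  2.0207  0.6672  0.5261  2.0928] [0.2663 0.03   0.0957] gap 0.997
t 13.18 gap 0.599 F [-3.334   0.7482  2.8212] |F| 4.4 axial 4.3 j6 2.09 T [0.1431 0.4511 0.0095]
t 14.38 gap 0.597 F [-3.819   1.7738  2.8748] |F| 5.1 axial 4.7 j6 1.05 T [ 0.2001  0.5156 -0.0002]
t 15.57 gap 0.602 F [-3.7992 -0.1259  2.3963] |F| 4.5 axial 4.1 j6 0.01 T [ 0.0498  0.4885 -0.0674]
t 16.77 gap 0.601 F [-2.3909  1.3502  1.8625] |F| 3.3 axial 3.0 j6 -1.04 T [-0.0004  0.4362 -0.0658]
t 17.98 gap 0.600 F [-2.7285 -0.0871  2.2401] |F| 3.5 axial 3.4 j6 -2.08 T [-0.0054  0.327  -0.0281]
True
```

```bash
python3 - <<'E'
from h import *
env.release(); F()
j=np.array(monitor.sense()['joints']); j[5]+=np.radians(240); env.set_joints(j); F()
env.close_gripper(80); F()
ok=turn(TH,TH+180,240)
if ok: ok=turn(TH+180,TH+240,420,.8)
if ok:
    p=np.array(monitor.sense()['position'])
    print('stopped',env.movel(p+ax*.012,.05,guard=12));F()
save('side','side4')
E
```

```text
t 18.52 gap 0.998 F [-0.0659 -1.0867  0.0635] |F| 1.1 axial -0.0 j6 -2.08 T [0.0509 0.2476 0.0126]
t 22.00 gap 0.998 F [ 0.3958 -0.3238 -0.0491] |F| 0.5 axial -0.3 j6 2.11 T [-0.018   0.2612 -0.0004]
t 22.41 gap 0.601 F [-3.7627 -0.3093  1.7902] |F| 4.2 axial 3.6 j6 2.11 T [0.0673 0.3968 0.0206]
t 23.61 gap 0.599 F [-3.2519  1.949   0.4655] |F| 3.8 axial 2.4 j6 1.06 T [0.2387 0.5712 0.0536]
t 24.81 gap 0.603 F [-2.1343 -0.1412  0.2132] |F| 2.1 axial 1.4 j6 0.02 T [ 0.0426  0.5229 -0.075 ]
t 26.01 gap 0.599 F [-1.4703  0.3674  1.8904] |F| 2.4 axial 2.4 j6 -1.02 T [ 0.0134  0.4613 -0.0488]
t 27.21 gap 0.596 F [-1.4016 -0.2052  1.2908] |F| 1.9 axial 1.8 j6 -2.07 T [0.0329 0.4096 0.009 ]
stopped False
t 27.60 gap 0.596 F [-0.4811 -0.7078 -2.0091] |F| 2.2 axial -1.5 j6 -2.05 T [ 0.0778  0.3828 -0.0359]
```

```bash
python3 - <<'E'
import cv2,numpy as np
a=cv2.imread('pics/side4.png');b=cv2.imread('pics/side3.png')
cv2.imwrite('pics/crop4.png',np.hstack([cv2.resize(i[200:300,200:330],None,fx=3,fy=3,interpolation=cv2.INTER_CUBIC) for i in (b,a)]))
E
```

```text
(no output)
```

View pics/crop4.png

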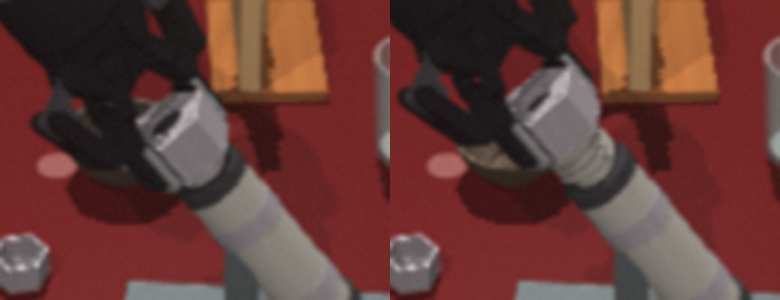

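The cap has clearly risen off the neck and is still in the grip (gap 0.596, axial force now only its weight). I'll draw it clear and check which orientations are reachable at the hook.

```bash
python3 - <<'E'
from h import *
p=np.array(monitor.sense()['position']);print('rise',(p-P0)@ax)
env.movel(p+ax*.06,.15);F();save('side','side5');save('top','top5')
p=np.array(monitor.sense()['position'])
o=p+.033*ax; t=np.load('pics/top5.npz');s=np.load('pics/side5.npz');print('opening pred px',proj(s,o),proj(t,o))
for tilt in (50,45,40,35,30):
    a=np.sin(np.radians(tilt))*n+np.cos(np.radians(tilt))*np.array([0,0,1])
    for sg in (1,-1):
        print(tilt,sg,[kinematics.ik(tip+hax*d-.033*a,quat(-a,sg*py)) for d in (.06,.02,-.02)])
E
```

```text
rise 0.0320346080754231
t 28.20 gap 0.598 F [-0.4602 -0.3441 -1.5578] |F| 1.7 axial -1.1 j6 -2.00 T [ 0.0951  0.434  -0.0022]
opening pred px [229.1243 210.3011] [350.1454 245.4638]
50 1 [None, None, array([0.1726, 0.2801, 2.0809, 4.3367, 0.2057, 0.5462])]
50 -1 [None, None, array([ 0.1726,  0.2801,  2.0809,  4.3367,  0.2057, -2.5954])]
45 1 [array([ 0.209 ,  0.0643,  2.1187, -0.8143,  0.2788, -0.5705]), array([ 0.1848,  0.1687,  2.0838, -0.9965,  0.2206, -0.3975]), array([ 0.1642,  0.2712,  2.0388, -1.2305,  0.1809, -0.1726])]
45 -1 [array([ 0.209 ,  0.0643,  2.1187, -0.8143,  0.2788,  2.5711]), array([ 0.1848,  0.1687,  2.0838, -0.9965,  0.2206,  2.7441]), None]
40 1 [array([ 0.1972,  0.0677,  2.0725, -0.5109,  0.3653, -0.8755]), array([ 0.1748,  0.1692,  2.0379, -0.5784,  0.2985, -0.8175]), array([ 0.1556,  0.2695,  1.9936, -0.6628,  0.2442, -0.7423])]
40 -1 [array([ 0.1972,  0.0677,  2.0725, -0.5109,  0.3653,  2.2661]), array([ 0.1748,  0.1692,  2.0379, -0.5784,  0.2985,  2.3241]), array([ 0.1556,  0.2695,  1.9936, -0.6628,  0.2442,  2.3993])]
35 1 [array([ 0.1855,  0.0775,  2.0246, -0.3376,  0.4679, -1.0497]), array([ 0.1648,  0.1763,  1.99  , -0.3605,  0.4017, -1.0367]), array([ 0.1469,  0.2742,  1.9457, -0.3863,  0.3464, -1.0201])]
35 -1 [array([ 0.1855,  0.0775,  2.0246, -0.3376,  0.4679,  2.0919]), array([ 0.1648,  0.1763,  1.99  , -0.3605,  0.4017,  2.1049]), array([ 0.1469,  0.2742,  1.9457, -0.3863,  0.3464,  2.1215])]
30 1 [array([ 0.1741,  0.093 ,  1.9755, -0.2312,  0.5755, -1.1564]), array([ 0.1549,  0.1893,  1.9403, -0.2377,  0.5123, -1.16  ]), array([ 0.1384,  0.285 ,  1.8957, -0.2446,  0.4594, -1.1626])]
30 -1 [array([ 0.1741,  0.093 ,  1.9755, -0.2312,  0.5755,  1.9852]), array([ 0.1549,  0.1893,  1.9403, -0.2377,  0.5123,  1.9816]), array([ 0.1384,  0.285 ,  1.8957, -0.2446,  0.4594,  1.979 ])]
```

```bash
cat >> h.py <<'E'
ah=np.sin(np.radians(40))*n+np.cos(np.radians(40))*np.array([0,0,1]); qh=quat(-ah,py)
def tcp(o): return o-.033*ah
E
python3 - <<'E'
from h import *
p=np.array(monitor.sense()['position']);env.movel(p+[0,0,.08],.2);F()
env.reach(tcp(tip+hax*.05),qh);F();st()
s=save('side','side6');t=save('top','top6');w=save('wrist','w6')
o=tip+hax*.05
for f in (s,t,w): print(proj(f,o),proj(f,tip))
u,v=proj(s,o).astype(int)
a=cv2.resize(cv2.cvtColor(s['frame'],cv2.COLOR_RGB2BGR)[v-40:v+50,u-60:u+60],None,fx=5,fy=5,interpolation=cv2.INTER_CUBIC);print('off',u-60,v-40)
cv2.imwrite('pics/crop6.png',a)
E
```

```text
t 28.84 gap 0.596 F [-0.5787  0.0866 -2.4621] |F| 2.5 axial -1.7 j6 -1.86 T [ 0.0803  0.4321 -0.0012]
t 30.27 gap 0.599 F [-0.3212  0.5357 -2.5511] |F| 2.6 axial -1.9 j6 -0.86 T [ 0.0294  0.4498 -0.0367]
t 30.27 [0.4855 0.1672 0.19  ] [ 0.1897  0.0932  2.0646 -0.5254  0.3478 -0.8634] [-0.3212  0.5357 -2.5511] gap 0.599
[237.7466 146.4185] [253.4241 157.7428]
[211.1095 230.2411] [213.8219 216.5429]
[282.1316 320.5388] [281.8569 277.186 ]
off 177 106
```

View pics/crop6.png

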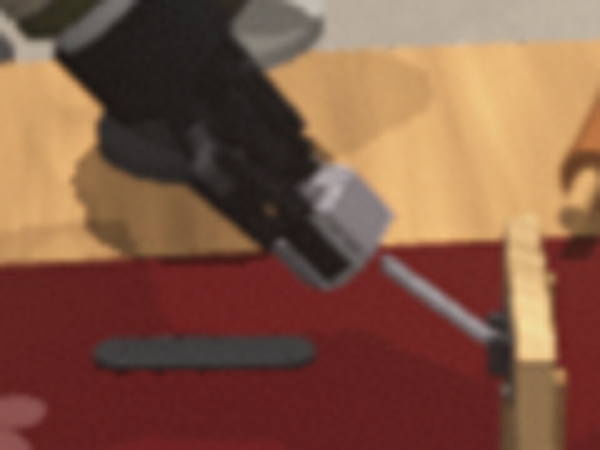

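View pics/w6.png

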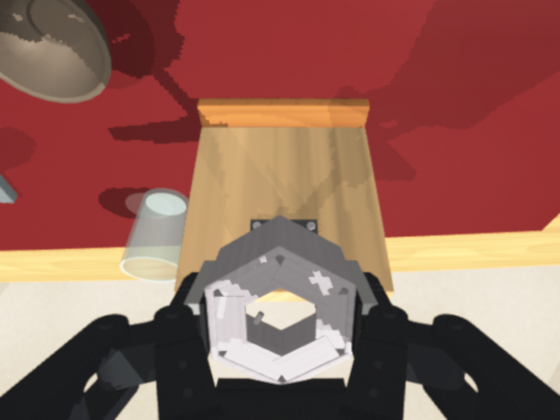

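The wrist view puts the opening at (282,322), as predicted, with the hinge plate centred at (283,225). In the side view the hook's line extends straight to the opening. I'll insert.

```bash
python3 - <<'E'
from h import *
print(env.movel(tcp(tip-hax*.02),.06,guard=6));F()
p=np.array(monitor.sense()['position']);print('short of tip',(p+.033*ah-tip)@hax)
save('wrist','w7')
print('down',env.movel(p-[0,0,.014],.03,guard=2.5));F()
q=np.array(monitor.sense()['position']);print('lowered',q-p)
s=save('side','side7');o=q+.033*ah
u,v=proj(s,o).astype(int)
a=cv2.resize(cv2.cvtColor(s['frame'],cv2.COLOR_RGB2BGR)[v-40:v+50,u-50:u+50],None,fx=4,fy=4,interpolation=cv2.INTER_CUBIC)
b=cv2.imread('pics/w7.png')[200:400,180:380];cv2.imwrite('pics/crop7.png',np.hstack([a,cv2.resize(b,(360,360))]))
E
```

```text
False
t 31.73 gap 0.606 F [ 0.0458 -0.4859 -0.7645] |F| 0.9 axial -0.7 j6 -0.74 T [0.0496 0.4307 0.0124]
short of tip -0.019764341991970736
down True
t 32.24 gap 0.599 F [2.223  2.0249 0.4889] |F| 3.0 axial -0.6 j6 -0.64 T [0.2166 0.0317 0.1075]
lowered [ 0.0002  0.0003 -0.0134]
```

View pics/crop7.png

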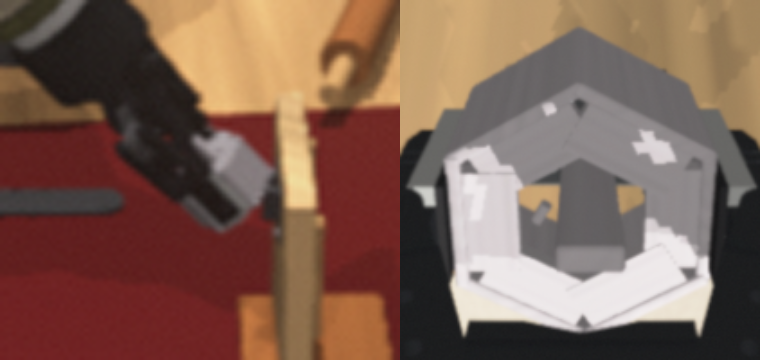

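The wrist view shows the blade protruding through the opening, centred. The cap has been lowered until it touches the blade. Now I release and retreat.

```bash
python3 - <<'E'
from h import *
env.release();F()
env.hold(.5)
p=np.array(monitor.sense()['position'])
print(env.movel(p+ah*.1,.12,guard=8));F()
p=np.array(monitor.sense()['position']);env.movel(p+[-.03,0,.08],.15)
env.hold(1);st();s=save('side','side8');w=save('wrist','w8')
u,v=proj(s,tip).astype(int)
a=cv2.resize(cv2.cvtColor(s['frame'],cv2.COLOR_RGB2BGR)[v-40:v+50,u-45:u+55],None,fx=4,fy=4,interpolation=cv2.INTER_CUBIC)
b=cv2.imread('pics/w8.png')[100:300,180:380];cv2.imwrite('pics/crop8.png',np.hstack([a,cv2.resize(b,(360,360))]))
s1=save('side','side9');print('diff',np.abs(s['frame'].astype(int)-s1['frame'])[v-40:v+50,u-45:u+55].max())
E
```

```text
t 32.73 gap 1.003 F [ 0.1394 -0.9324 -0.2102] |F| 1.0 axial -0.4 j6 -0.64 T [0.0572 0.287  0.0087]
False
t 34.22 gap 1.001 F [ 0.1502 -0.389  -0.3406] |F| 0.5 axial -0.4 j6 -0.92 T [ 0.0295  0.2838 -0.0301]
t 35.93 [0.4442 0.1687 0.2873] [ 0.2186 -0.126   1.9937 -0.327   0.6246 -1.0722] [0.625  0.2191 0.7965] gap 1.000
diff 5
```

View pics/crop8.png

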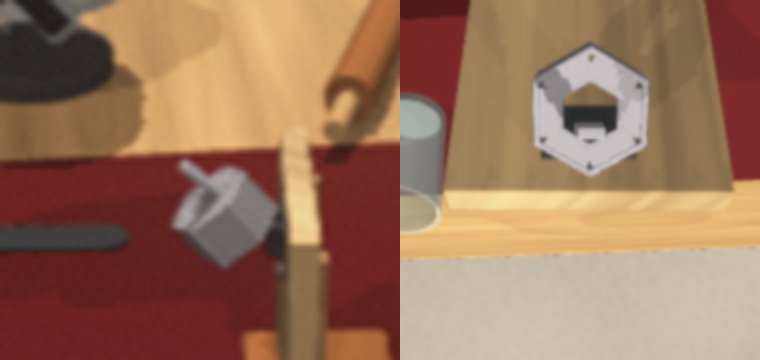

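```bash
python3 -c "
from h import *
print(job.hand_in()); st()"
```

```text
the job is handed in; nothing more can be done
None
the job is handed in; nothing more can be done
```

The cap is hanging on the folded-out hook and the job is handed in; there was no verdict. The last clock reading was about 36 s of the 72 s allowed.

**Hook:** I pushed the blade out from behind to its stop. The tip then appeared within half a pixel of where it should be at the stop.

**Cap:** I unscrewed it in two 240° turns at 80 N, with one regrip. At 480° the cap came off in the grip and was drawn clear. The opening stayed at about 0.6 throughout (51 mm across the flats), so the grip did not slip.

**Hanging:** I slid the cap about 20 mm onto the blade, lowered it until it touched, then let go and backed off.

**Last checks:** The cap hangs still, with two successive pictures nearly identical. The blade sticks out through the opening, the hook is still out, and the gripper is clear with no significant force on it. I did not measure the cap's final offset from the blade's middle line. From the shapes it should be about 10 mm, inside the 17 mm limit. I did not re-measure the bystanders at the end, but no contact with them was seen or felt.

**Disagreement:** The nose was about 15–20 mm from where the plate's centre predicted. I used the position found from the camera views instead, and the grip confirmed it.

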